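Stow the heat-sink block in the rotary parts bin

TASK

Turn the slotted cover of the round parts bin until its opening is squarely over the compartment marked by the brass pointer on the bin's wall, with no divider showing in the opening. Then lower the copper heat-sink block through the opening and set it down, without dropping it, so that it stands upright on that compartment's floor; leave the cover lined up and the loose lamp housing and bakelite knobs where they are.

Things in the scene. Friction and masses are not known exactly. Their poses are not given: they have to be found in the camera images.
- bin: Round grey bin fixed to the bench at any yaw, 250 outside diameter, wall 5 thick, 64 high. Origin at its centre on the bench, z up. Four 90 degree compartments, 4 thick dividers at +-45 and +-135 degrees from its x axis. Only the wanted one, centred on +x, has the brass pointer: a 16 wide rib outside the wall, ending in an 88 high post 143 to 160 from the centre, in view from above.
- cover (a joint): Turn of the flat light grey cover about the bin's upright centre axis, rad, counter-clockwise from above positive; 0 = opening centred on the wanted compartment. Starts at 0.8 to 2.2, stops at -3 and +3, light even friction (0.06 N m), stays where left. Disc 250 diameter, 4 thick, top 70 above the bench.
- cover_grip (a point): Point on the axis, 93 above the bench, at which to grip the cover's black bar handle: 70 long, 14 thick, 34 high (from 70 to 104 above the bench), centred on the axis. Its axes turn with the cover: the bar lies along y and is 14 thick along x, which points to the opening.
- opening (a point): Middle of the cover's one opening, 80 from the axis, level with the cover's top face (70 above the bench); turns with the cover. The opening is a sector 72 degrees wide (36 either side of its middle), from 45 to 117 from the axis.
- pocket (a point): Point on the floor of the wanted compartment (floor 6 thick, so 6 above the bench), 80 from the bin's axis along the bin's x; its x axis points outward along the radius.
- heatsink: Loose copper heat-sink block with upright fins, standing on the bench at any yaw; 22 thick along its x, 36 wide along its y, 56 high; about 0.22 kg. Origin in the centre of its underside. Gripped like a solid block across its 22 thickness; with its width along the bin's radius, it and the fingers pass through the opening.
- housing: Bystander: loose brass lamp housing, upright, 68 diameter, 88 high; origin at the centre of its underside. Not to be disturbed.
- knob_a: Bystander: tan bakelite knob, 38 diameter, 24 high; origin at the centre of its underside. Not to be disturbed.
- knob_b: Bystander: the second tan bakelite knob, same size. Not to be disturbed.
There are look-alikes about, which are no part of the job. There is more than one size of the heatsink; the job needs the middle-sized.

How it is judged (in metres and radians):
On the way:
1. the cover's opening is lined up with the marked compartment (within 0.12 rad) and the cover is still (value of joint cover between -0.12 and 0.12 rad and velocity of joint cover between -0.1 and 0.1 rad/s), for 0.2 s.
At the end, for the whole second after the job is handed in: The cover's opening is still over the marked compartment (within 0.12 rad), and the heat-sink block stands upright (within 0.15 rad) and at rest on that compartment's floor (its underside within about 6 mm of the floor, its centre within 60 mm of the compartment's middle point) (value of joint cover between -0.12 and 0.12 rad and horizontal distance between heatsink and pocket below 0.06 m and z of heatsink in the frame of bin between 0.002 and 0.012 m and angle between heatsink's own z axis and vertical below 0.15 rad and linear speed of heatsink below 0.02 m/s); the robot touches nothing.
It fails at once if the lamp housing or a bakelite knob is moved more than 20 mm (distance of any of housing, knob_a, knob_b from where it was at the start of the episode above 0.02 m).
It fails at once if the heat-sink block is dropped (falls freely by more than about 30 mm) (contact force between heatsink and the fingers below 0.05 N and linear speed of heatsink above 0.8 m/s).
It also fails if it takes over 58 s, if anything falls off the work surface, if the arm or the gripper's body presses on something with over 40 N, if the wrist force passes 120 N, or if a joint passes its speed limit or range.

ROBOT

A 6-joint arm with a two-finger parallel gripper is mounted at the origin on the work surface. World frame = base frame: x ahead of the robot, y to its left, z up, the work surface at z = 0. Lengths are in mm, angles in rad, forces in N, time in s.
With the tool pointing down it reaches from about 350 to 975 mm from the base axis. Payload 17.4 kg.
Tool frame: the origin (TCP) lies at the very end of the fingers, on their centre line; the grasp point (between the pads) lies 19 mm behind it; z points along the fingers, y is the direction in which the jaws open and shut (so a half turn about z gives the same grasp; the last joint's range is limited). The gripper opens to 85 mm and grips with 20 to 120 N. Pads are 22 mm wide; open, the fingers measure 114 mm over their backs; the gripper's body (76 mm by 85 mm) begins 54 mm behind the grasp point. The pads swing forward as they close: fully open they stand 13 mm farther back than shut.
Start: joints at [-1.18, 0.116, 1.442, -0, 1.584, -0.038], TCP at [280.643, -613.899, 231.303] pointing down, gripper open.
Joint ranges: [-2.83, 2.83], [-0.83, 2.19], [0.07, 2.5], [-1.14, 4.28], [0.01, 3], [-2.97, 2.97]. Speed limits (rad/s): [1.89, 1.89, 2.22, 3.14, 3.14, 3.14].

INTERFACE

Orientations are given as a 3x3 rotation matrix whose columns are the frame's x, y, z axes.
In Python, from plant import robot, snapshot, job_done gives the robot as it stands.
- The arm moves only by the tool jog_arm, never from a script. Its argument "rows" is a list of rows, each an object of numbers: "jaw": the finger opening in mm, from 0 to 85.4; "x", "y", "z": the shift along the tool's x, y, z in units of 25 mm (1.0 is 25 mm); "rx", "ry", "rz": the turn, a rotation vector about the tool's x, y, z in rad. In form: [{"jaw": .., "x": .., "y": .., "z": .., "rx": .., "ry": .., "rz": ..}, ...]. A call has 1 to 8 rows; each row is the pose to reach, as a shift and turn from the pose commanded when the call began, along the tool's axes at that moment; what a row does not reach only later rows make up. A row lasts 1/12 s, in which the tool goes at most 41.7 mm and 7.16 degrees, less where a joint would pass 70% of its speed; a pose out of reach is approached as far as the arm can. A call with a gripper value outside its range is refused whole. The fingers move at their own pace and stop on an object; "squeeze" is the grip in N (left out, the last holds). Time passes only in rows, so rows that repeat a pose let the fingers close. It gives the time, the measured TCP pose, the force and the opening at its end, in the units of the state.
- robot.state(): the state, without advancing time (a new reading comes with each control period).
- snapshot(name): name is "scene" or "top" or "wrist"; returns a dict with "frame" (480x640x3 uint8, red, green, blue), "fx", "fy", "cx", "cy" (pixels), "cam_to_world" (4x4, takes a point from camera to world coordinates); the wrist camera has in their place "T_tool_cam" (4x4, takes a point from camera to tool coordinates, whose origin is the TCP and whose axes are the flange's). Camera axes: x right, y up, looking along -z (the intrinsics and any distortion apply to the point x, -y, -z); pixel columns grow to the right and rows downward; lengths in mm; the calibration is good to about 2 mm. The wrist camera is an equidistant fisheye: a pixel r from the principal point sees the ray r / f radians off the axis. A picture is of the moment at which its call begins: read the wrist's pose just before it. There is no depth.
- job_done(): hands the job in, once; it reports no verdict.
The state is a dict: "t": time; "qpos": joint angles; "joint_velocities": joint speeds; "joint_efforts": joint torques, N m; "ee_pos": TCP position; "tool_rot": TCP orientation; "wrist_force": force on the tool from outside, world axes, zero at the start; "moment": the same for the moment, N m; "finger_gap": opening from 0.0 (shut) to 1.0 (fully open).
Only numpy, scipy, OpenCV 4.12 (cv2) and the standard library are available. Lean on these libraries where they do the work, as an engineer would, in place of code of your own. Each camera call takes 0.05 s, during which the arm holds its last target.

## Working session

There is one attempt and no reset: what is moved stays moved. The work goes in short steps, Python scripts to look and compute and a tool call to move; the robot and the scene stay as the last step left them, time stands still between calls to the robot, and variables do not carry over. Pictures are saved under pics/ and viewed, and the job is handed in when it is done.

Besides the shell and the picture viewer there is one more tool, called as name([rows], argument=value, ...), one row to a line, values as JSON. jog_arm: Moves the arm, as the interface text tells. Its arguments: {"type":"object","properties":{"rows":{"type":"array","items":{"type":"object","properties":{"jaw":{"type":"number"},"x":{"type":"number"},"y":{"type":"number"},"z":{"type":"number"},"rx":{"type":"number"},"ry":{"type":"number"},"rz":{"type":"number"}}}},"squeeze":{"type":"number"}},"required":["rows"]}

```bash
ls; mkdir -p pics
cat > h.py <<'E'
import numpy as np, cv2
from plant import robot, snapshot, job_done
def save(name,fn):
    s=snapshot(name); cv2.imwrite(fn,cv2.cvtColor(s['frame'],cv2.COLOR_RGB2BGR)); return s
def ray(s,u,v):
    T=np.array(s['cam_to_world']); d=np.array([(u-s['cx'])/s['fx'],-(v-s['cy'])/s['fy'],-1.])
    return T[:3,3],T[:3,:3]@d
def onz(s,u,v,z):
    o,d=ray(s,u,v); return o+d*(z-o[2])/d[2]
E
python3 - <<'E'
from h import *
import pickle
print(robot.state())
for n in ['top','scene','wrist']:
    s=save(n,f'pics/{n}0.png'); pickle.dump(s,open(f'{n}0.pkl','wb')); print({k:v for k,v in s.items() if k!='frame'})
E
```

```text
pics
{'t': 0.0, 'qpos': array([-1.17981321e+00,  1.16460349e-01,  1.44228844e+00, -1.93293871e-05,
        1.58394210e+00, -3.77820133e-02]), 'joint_velocities': array([ 5.30156658e-05, -2.10329122e-04,  7.47903663e-04,  1.95585862e-03,
        8.64007694e-04, -5.96002865e-04]), 'joint_efforts': array([ 2.46942371e-03, -7.31972694e+01, -6.32483411e+01,  8.83912753e-05,
        6.39446487e-03,  3.40446945e-05]), 'ee_pos': array([ 280.55723477, -613.72883081,  230.56505044]), 'tool_rot': array([[ 9.09479944e-01,  4.15747569e-01, -4.36403364e-04],
       [ 4.15747798e-01, -9.09479385e-01,  1.00798975e-03],
       [ 2.21694252e-05, -1.09818020e-03, -9.99999397e-01]]), 'wrist_force': array([-0.81210579,  0.66620845, -0.31112211]), 'moment': array([0.03243178, 0.01280116, 0.02215757]), 'finger_gap': 1.004788562873026}
{'fx': 503.55621110316406, 'fy': 503.55621110316406, 'cx': 319.06097989556247, 'cy': 240.33822411393353, 'cam_to_world': array([[-5.02088007e-03,  9.91455035e-01, -1.30352234e-01,
         4.20967546e+02],
       [-9.99957910e-01, -5.97890741e-03, -6.95921419e-03,
        -3.
[... 408 characters left out ...]
71e-01, -5.17859041e-01,  5.36779076e-01,
         6.53424094e+02],
       [-1.23364464e-02,  7.11928558e-01,  7.02143533e-01,
         9.31203452e+02],
       [ 0.00000000e+00,  0.00000000e+00,  0.00000000e+00,
         1.00000000e+00]])}
{'fx': 371.64829954431775, 'fy': 371.64829954431775, 'cx': 318.23413215179204, 'cy': 233.96345092975744, 'T_tool_cam': array([[ 5.05815351e-04,  9.57535359e-01,  2.88315418e-01,
         7.40261947e+01],
       [ 9.99999826e-01, -5.72198762e-04,  1.45969592e-04,
         4.82316899e-01],
       [ 3.04744771e-04,  2.88315294e-01, -9.57535482e-01,
        -1.41486225e+02],
       [ 0.00000000e+00,  0.00000000e+00,  0.00000000e+00,
         1.00000000e+00]])}
```

View pics/top0.png

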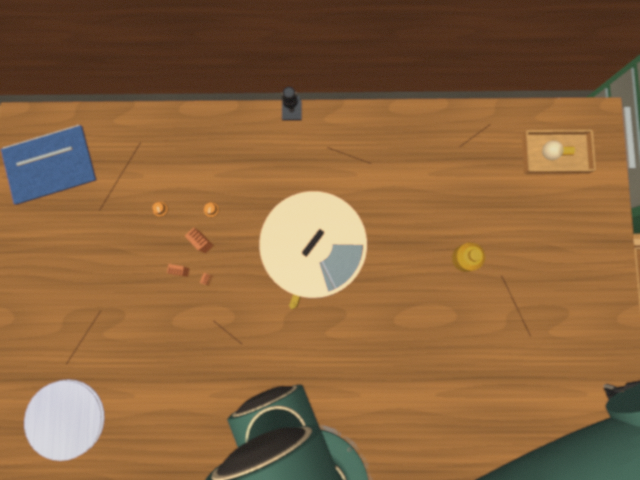

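View pics/scene0.png

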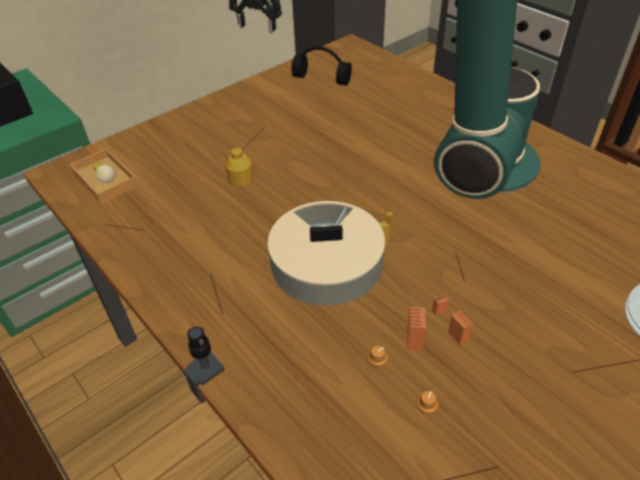

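View pics/wrist0.png

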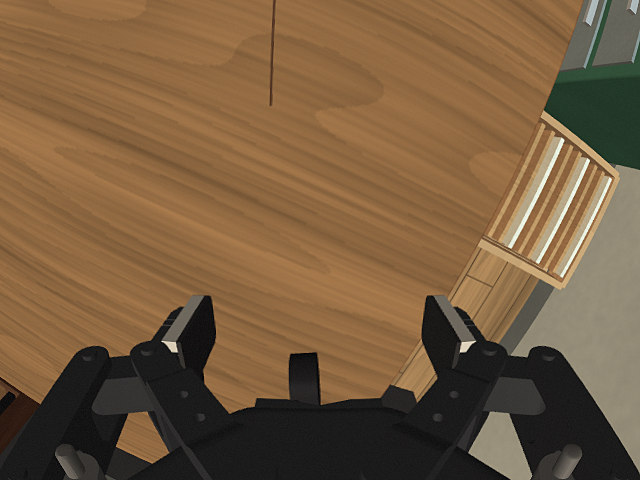

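Top view: cover at about (313,245) with its bar running from upper right to lower left, opening near (344,265) with a divider showing, brass pointer at (294,301). Three copper blocks: (197,239) large, (177,269) middle, (205,278) small. Knobs at (159,208) and (210,209), housing at (469,257). I'll enlarge and measure.

```bash
cat > m.py <<'E'
from h import *
import pickle
t=pickle.load(open('top0.pkl','rb'));sc=pickle.load(open('scene0.pkl','rb'))
for n,s,box in [('top',t,(130,180,380,320)),('scene',sc,(255,180,500,420))]:
    f=s['frame'].astype(int);hsv=cv2.cvtColor(s['frame'],cv2.COLOR_RGB2HSV)
    x0,y0,x1,y1=box
    c=cv2.resize(s['frame'][y0:y1,x0:x1],None,fx=3,fy=3,interpolation=cv2.INTER_CUBIC)
    cv2.imwrite(f'pics/{n}_z.png',cv2.cvtColor(c,cv2.COLOR_RGB2BGR))
    for q in {'top':[(197,239),(177,269),(205,278),(294,301),(330,225),(350,255),(313,243),(220,240)],'scene':[(416,335),(460,330),(441,305),(387,235),(330,265),(326,234)]}[n]:
        print(n,q,s['frame'][q[1],q[0]],hsv[q[1],q[0]])
E
python3 m.py
```

```text
top (197, 239) [176 105  64] [ 11 162 176]
top (177, 269) [182 108  67] [ 11 161 182]
top (205, 278) [169 102  62] [ 11 161 169]
top (294, 301) [192 157  62] [ 22 173 192]
top (330, 225) [239 221 175] [ 22  68 239]
top (350, 255) [143 156 152] [ 81  21 156]
top (313, 243) [50 45 40] [15 51 50]
top (220, 240) [153 105  59] [ 15 157 153]
scene (416, 335) [156  84  46] [ 10 180 156]
scene (460, 330) [109  59  32] [ 11 180 109]
scene (441, 305) [167  89  50] [ 10 179 167]
scene (387, 235) [151 112  37] [ 20 193 151]
scene (330, 265) [221 199 158] [ 20  73 221]
scene (326, 234) [22 21 21] [ 0 12 22]
```

View pics/top_z.png

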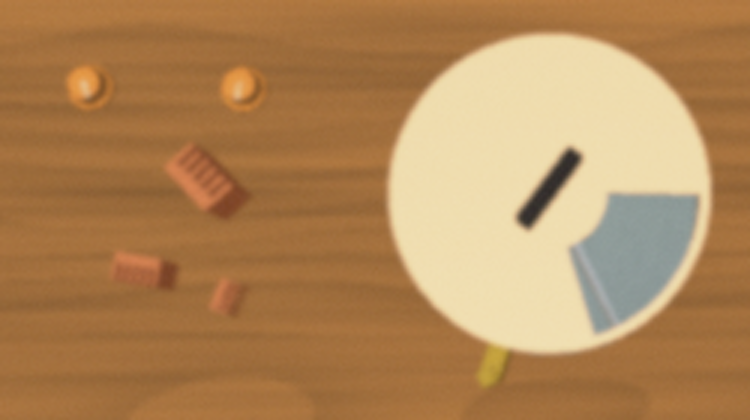

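View pics/scene_z.png

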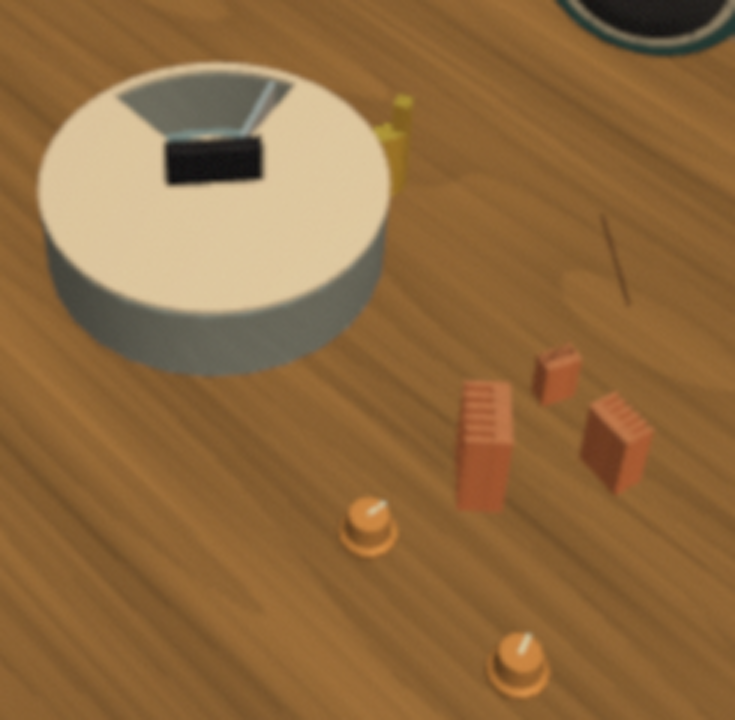

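```bash
cat > m2.py <<'E'
from h import *
import pickle
t=pickle.load(open('top0.pkl','rb'));sc=pickle.load(open('scene0.pkl','rb'))
def tri(u1,u2):
    o1,d1=ray(t,*u1);o2,d2=ray(sc,*u2)
    A=np.stack([d1,-d2],1);k=np.linalg.lstsq(A,o2-o1,rcond=None)[0]
    p,q=o1+k[0]*d1,o2+k[1]*d2
    return (p+q)/2,np.linalg.norm(p-q)
Z=lambda n,x,y:((x+.5)/3-.5+{'top':130,'scene':255}[n],(y+.5)/3-.5+180)
def big(s,mask):
    cs,_=cv2.findContours(mask,cv2.RETR_EXTERNAL,cv2.CHAIN_APPROX_NONE); return max(cs,key=cv2.contourArea)[:,0]
for n,s in (('top',t),('scene',sc)):
    hsv=cv2.cvtColor(s['frame'],cv2.COLOR_RGB2HSV)
    m=cv2.inRange(hsv,(12,40,190),(30,100,255)); m[:,:240]=0;m[:180]=0;m[320:]=0;m[:,400:]=0
    c=cv2.convexHull(big(s,m).astype(np.int32))[:,0]
    for z in (60,70,80):
        P=np.array([onz(s,*p,z)[:2] for p in c]); 
        if n=='scene' : pass
        A=np.c_[2*P,np.ones(len(P))];k=np.linalg.lstsq(A,(P**2).sum(1),rcond=None)[0]
        r=np.sqrt(k[2]+k[:2]@k[:2]); print(n,'cover z',z,k[:2].round(1),'r',r.round(1),'res',np.std(np.linalg.norm(P-k[:2],axis=1)-r).round(2))
print('handle top',tri(Z('top',549,187),Z('scene',214,143)))
print('bar ends',tri(Z('top',576,153),Z('scene',165,145)),tri(Z('top',523,221),Z('scene',262,140)))
print('post top outer',tri(Z('top',487,382),Z('scene',402,101)))
for n,a,b in [('mid',(136,269),(619,420)),('big',(197,178),(488,412)),('small',(224,295),(558,355))]:
    print(n,'top centre',tri(Z('top',*a),Z('scene',*b)))
for k,p in [('op A',(610,195)),('op B',(698,196)),('op C',(597,332)),('op D',(571,248))]: print(k,onz(t,*Z('top',*p),70))
for k,p,q in [('knob',(87,85),(519,650)),('knob2',(241,87),(369,513))]: print(k,tri(Z('top',*p),Z('scene',*q)))
E
python3 m2.py
```

```text
top cover z 60 [568.2  -9.4] r 125.8 res 0.23
top cover z 70 [567.   -9.6] r 124.8 res 0.23
top cover z 80 [565.7  -9.8] r 123.7 res 0.23
scene cover z 60 [560.2 -16.4] r 125.7 res 0.28
scene cover z 70 [566.7  -8.7] r 124.3 res 0.27
scene cover z 80 [573.2  -1. ] r 122.9 res 0.27
handle top (array([565.73538533,  -9.77303832, 103.02708026]), np.float64(1.428213301056945))
bar ends (array([592.0608174 , -30.80342695, 103.20192839]), np.float64(0.11058489598495541)) (array([539.50519362,  10.39873002, 103.25916986]), np.float64(2.7720098964777504))
post top outer (array([420.99857413,  36.6727631 ,  84.83852609]), np.float64(2.177322723142489))
mid top centre (array([509.73000888, 315.56673364,  52.63828964]), np.float64(0.17412034317106734))
big top centre (array([578.96718973, 264.40986908,  72.39894963]), np.float64(0.23447427971106538))
small top centre (array([489.3191715 , 249.00436716,  40.47231073]), np.float64(0.7965972541154982))
op A [563.9273002  -57.03683729  70.        ]
op B [ 562.73649832 -125.41303941   70.        ]
op C [457.91253403 -46.13242722  70.        ]
op D [522.76764043 -26.49078774  70.        ]
knob (array([663.11606106, 370.59733962,  20.76845897]), np.float64(1.0301365299569571))
knob2 (array([660.68111433, 243.83236073,  20.86450465]), np.float64(0.7386652696302944))
```

```bash
cat > mv.py <<'E'
# usage: python3 mv.py x y z psi_deg -> shift in 25 mm units and rotvec in tool axes
from h import *
import sys
from scipy.spatial.transform import Rotation as Ro
def Rd(psi):
    c,s=np.cos(psi),np.sin(psi); return np.array([[c,s,0],[s,-c,0],[0,0,-1.]])
def need(x,y,z,psi):
    st=robot.state();R=st['tool_rot'];d=R.T@(np.array([x,y,z])-st['ee_pos'])/25
    w=Ro.from_matrix(R.T@Rd(np.radians(psi))).as_rotvec()
    print('t',round(st['t'],2),'ee',st['ee_pos'].round(1),'psi',np.degrees(np.arctan2(R[1,0],R[0,0])).round(2),'gap',round(st['finger_gap']*85.4,1),'F',st['wrist_force'].round(1),'q',np.degrees(st['qpos']).round(0))
    print('shift',d.round(3),'rot',w.round(3))
if __name__=='__main__': need(*map(float,sys.argv[1:]))
E
python3 mv.py 566.9 -9.2 210 142.6
python3 - <<'E'
from h import *
import pickle
t=pickle.load(open('top0.pkl','rb'))
hsv=cv2.cvtColor(t['frame'],cv2.COLOR_RGB2HSV)
m=cv2.inRange(hsv,(19,150,120),(28,255,255)); r=m[285:315,280:310]
n,l,st,c=cv2.connectedComponentsWithStats(r);print(st,c)
k=1+np.argmax(st[1:,4]);ys,xs=np.where(l==k)
P=np.array([onz(t,x+280,y+285,80)[:2] for x,y in zip(xs,ys)]);a=P.mean(0)-[566.9,-9.2];print(P.mean(0),np.degrees(np.arctan2(a[1],a[0])),np.linalg.norm(a))
d=P-[566.9,-9.2];print(np.linalg.norm(d,axis=1).max())
# mid heatsink mask
m=cv2.inRange(hsv,(8,120,150),(13,170,255))[255:290,160:200]
n,l,st,c=cv2.connectedComponentsWithStats(m);k=1+np.argmax(st[1:,4]);print(st)
ys,xs=np.where(l==k);P=np.array([onz(t,x+160,y+255,56)[:2] for x,y in zip(xs,ys)])
print(cv2.minAreaRect(P.astype(np.float32)))
E
```

```text
t 0.15 ee [ 280.6 -613.7  230.7] psi 24.57 gap 85.4 F [-0.8  0.5 -0.6] q [-68.   7.  83.   0.  91.  -2.]
shift [ 20.469 -17.229   0.846] rot [-1.00e-03 -1.00e-03 -2.06e+00]
[[  0   0  30  30 800]
 [  9  10  11  14 100]] [[14.59375 14.2075 ]
 [13.75    16.84   ]]
[431.89868901  33.78843956] 162.33697494379535 141.6804852676872
157.54661777428973
[[   0    0   40   35 1223]
 [   6    8   19   13  175]
 [  29   16    1    1    1]
 [  39   26    1    1    1]]
((509.87774658203125, 315.2871398925781), (39.4500732421875, 24.743675231933594), 78.4853515625)
```

jog_arm([
  {"x": 10.2,"y": -8.6,"z": 0.4,"rz": -1.0},
  {"x": 10.2,"y": -8.6,"z": 0.4,"rz": -1.0},
  {"x": 10.2,"y": -8.6,"z": 0.4,"rz": -1.0},
  {"x": 10.2,"y": -8.6,"z": 0.4,"rz": -1.0},
  {"x": 10.2,"y": -8.6,"z": 0.4,"rz": -1.0},
  {"x": 10.2,"y": -8.6,"z": 0.4,"rz": -1.0},
  {"x": 10.2,"y": -8.6,"z": 0.4,"rz": -1.0},
  {"x": 10.2,"y": -8.6,"z": 0.4,"rz": -1.0},
])

```text
schema error: expected keys jaw, x, y, z, rx, ry, rz
```

```bash
python3 mv.py 566.9 -9.2 210 142.6
```

```text
t 0.15 ee [ 280.6 -613.7  230.7] psi 24.57 gap 85.4 F [-0.8  0.5 -0.6] q [-68.   7.  83.   0.  91.  -2.]
shift [ 20.469 -17.229   0.846] rot [-1.00e-03 -1.00e-03 -2.06e+00]
```

All keys needed.

jog_arm([
  {"jaw": 85,"x": 10.2,"y": -8.6,"z": 0.4,"rx": 0,"ry": 0,"rz": -1.0},
  {"jaw": 85,"x": 10.2,"y": -8.6,"z": 0.4,"rx": 0,"ry": 0,"rz": -1.0},
  {"jaw": 85,"x": 10.2,"y": -8.6,"z": 0.4,"rx": 0,"ry": 0,"rz": -1.0},
  {"jaw": 85,"x": 10.2,"y": -8.6,"z": 0.4,"rx": 0,"ry": 0,"rz": -1.0},
  {"jaw": 85,"x": 10.2,"y": -8.6,"z": 0.4,"rx": 0,"ry": 0,"rz": -1.0},
  {"jaw": 85,"x": 10.2,"y": -8.6,"z": 0.4,"rx": 0,"ry": 0,"rz": -1.0},
  {"jaw": 85,"x": 10.2,"y": -8.6,"z": 0.4,"rx": 0,"ry": 0,"rz": -1.0},
  {"jaw": 85,"x": 10.2,"y": -8.6,"z": 0.4,"rx": 0,"ry": 0,"rz": -1.0},
])

```text
t: 0.82
ee_pos: [423.3, -310.7, 221.2]
tool_rot: [[0.136, 0.991, 0.0], [0.991, -0.136, -0.0], [-0.0, 0.0, -1.0]]
wrist_force: [0.6, 0.1, 1.0]
finger_gap: 0.993
```

```bash
python3 mv.py 566.9 -9.2 210 142.6
```

```text
t 0.82 ee [ 423.3 -310.7  221.2] psi 82.2 gap 84.8 F [0.6 0.1 1. ] q [-39. -12. 102.   0.  90. -31.]
shift [12.729  4.055  0.448] rot [ 0.     0.    -1.054]
```

jog_arm([
  {"jaw": 85,"x": 12.7,"y": 4.05,"z": 0.45,"rx": 0,"ry": 0,"rz": -1.054},
  {"jaw": 85,"x": 12.7,"y": 4.05,"z": 0.45,"rx": 0,"ry": 0,"rz": -1.054},
  {"jaw": 85,"x": 12.7,"y": 4.05,"z": 0.45,"rx": 0,"ry": 0,"rz": -1.054},
  {"jaw": 85,"x": 12.7,"y": 4.05,"z": 0.45,"rx": 0,"ry": 0,"rz": -1.054},
  {"jaw": 85,"x": 12.7,"y": 4.05,"z": 0.45,"rx": 0,"ry": 0,"rz": -1.054},
  {"jaw": 85,"x": 12.7,"y": 4.05,"z": 0.45,"rx": 0,"ry": 0,"rz": -1.054},
  {"jaw": 85,"x": 12.7,"y": 4.05,"z": 0.45,"rx": 0,"ry": 0,"rz": -1.054},
  {"jaw": 85,"x": 12.7,"y": 4.05,"z": 0.45,"rx": 0,"ry": 0,"rz": -1.054},
])

```text
t: 1.48
ee_pos: [568.5, -10.6, 210.0]
tool_rot: [[-0.761, 0.649, 0.0], [0.649, 0.761, -0.0], [-0.0, 0.0, -1.0]]
wrist_force: [0.3, -1.4, 1.0]
finger_gap: 0.992
```

jog_arm([
  {"jaw": 50,"x": 0,"y": 0,"z": 0,"rx": 0,"ry": 0,"rz": -0.05},
  {"jaw": 50,"x": 0,"y": 0,"z": 0,"rx": 0,"ry": 0,"rz": -0.05},
])

```text
t: 1.65
ee_pos: [568.4, -10.9, 209.4]
tool_rot: [[-0.792, 0.611, -0.001], [0.611, 0.792, 0.0], [0.001, -0.001, -1.0]]
wrist_force: [0.6, -0.1, -0.6]
finger_gap: 0.745
```

```bash
python3 mv.py 566.9 -9.2 74 142.6; python3 -c "
from h import *
import pickle
st=robot.state();s=save('wrist','pics/w1.png');pickle.dump((st,s),open('w1.pkl','wb'))"
```

```text
t 1.65 ee [568.4 -10.9 209.4] psi 142.36 gap 63.6 F [ 0.6 -0.1 -0.6] q [ -4.  -6.  98.   0.  89. -56.]
shift [0.084 0.019 5.416] rot [-0.001 -0.001 -0.004]
```

View pics/w1.png

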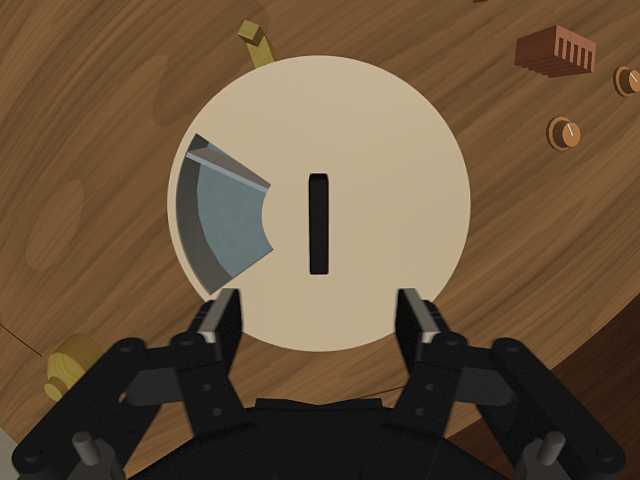

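The bar shows from (318,174) to (318,273), parallel to the tool's x; opening corners (198,135), (270,186), (273,249), (211,294); post top at about (250,31). I'll measure these.

```bash
cat > wr.py <<'E'
from h import *
def wray(st,s,u,v):
    x,y=(u-s['cx'])/s['fx'],(v-s['cy'])/s['fy'];th=np.hypot(x,y);k=np.sin(th)/th if th>1e-9 else 1
    d=np.array([x*k,-y*k,-np.cos(th)]);T=np.array(s['T_tool_cam']);R=st['tool_rot']
    return st['ee_pos']+R@T[:3,3],R@(T[:3,:3]@d)
def wz(st,s,u,v,z):
    o,d=wray(st,s,u,v);return o+d*(z-o[2])/d[2]
def wtri(a,b):  # a,b=(o,d)
    (o1,d1),(o2,d2)=a,b;k=np.linalg.lstsq(np.stack([d1,-d2],1),o2-o1,rcond=None)[0]
    p,q=o1+k[0]*d1,o2+k[1]*d2;return (p+q)/2,np.linalg.norm(p-q)
E
python3 - <<'E'
from wr import *
import pickle
st,s=pickle.load(open('w1.pkl','rb'));c=np.array([566.9,-9.2])
f=cv2.cvtColor(s['frame'],cv2.COLOR_RGB2HSV)
m=(f[...,2]<60).astype(np.uint8)[160:285,290:350];ys,xs=np.where(m)
P=np.array([wz(st,s,x+290,y+160,104)[:2] for x,y in zip(xs,ys)]);print('bar',cv2.minAreaRect(P.astype(np.float32)),P.mean(0))
w=np.linalg.eigh(np.cov(P.T))[1][:,1];print('bar dir',np.degrees(np.arctan2(w[1],w[0])))
m=cv2.inRange(f,(12,20,120),(30,110,255));m[400:]=0
cs,_=cv2.findContours(m,cv2.RETR_EXTERNAL,cv2.CHAIN_APPROX_NONE);k=max(cs,key=cv2.contourArea)
pts=[p for p in k[:,0] if p[1]<280 ];P=np.array([wz(st,s,*p,70)[:2] for p in pts])
A=np.c_[2*P,np.ones(len(P))];q=np.linalg.lstsq(A,(P**2).sum(1),rcond=None)[0];print('cover',q[:2],np.sqrt(q[2]+q[:2]@q[:2]))
for n,u,v,z in [('o1',198,135,70),('o2',270,186,70),('o3',273,249,70),('o4',211,294,70),('post',250,31,88)]:
    p=wz(st,s,u,v,z)[:2];d=p-q[:2];print(n,p.round(1),np.linalg.norm(d).round(1),np.degrees(np.arctan2(d[1],d[0])).round(1))
E
```

```text
bar ((564.6791381835938, -7.864627838134766), (12.532755851745605, 71.17133331298828), 52.75786590576172) [563.83730499  -7.01659413]
bar dir 142.80829526154682
cover [566.9203986   -9.17086689] 124.35759106983427
o1 [457.8 -42.6] 114.2 -163.0
o2 [524.7 -23.6] 44.6 -161.1
o3 [565.6 -54.2] 45.1 -91.6
o4 [ 564.2 -124.1] 114.9 -91.4
post [426.2  38.5] 148.5 161.3
```

jog_arm([
  {"jaw": 50,"x": 0.09,"y": 0.02,"z": 2.0,"rx": 0,"ry": 0,"rz": -0.004},
  {"jaw": 50,"x": 0.09,"y": 0.02,"z": 3.5,"rx": 0,"ry": 0,"rz": -0.004},
  {"jaw": 50,"x": 0.09,"y": 0.02,"z": 4.5,"rx": 0,"ry": 0,"rz": -0.004},
  {"jaw": 50,"x": 0.09,"y": 0.02,"z": 5.0,"rx": 0,"ry": 0,"rz": -0.004},
  {"jaw": 50,"x": 0.09,"y": 0.02,"z": 5.2,"rx": 0,"ry": 0,"rz": -0.004},
  {"jaw": 50,"x": 0.09,"y": 0.02,"z": 5.28,"rx": 0,"ry": 0,"rz": -0.004},
  {"jaw": 50,"x": 0.09,"y": 0.02,"z": 5.28,"rx": 0,"ry": 0,"rz": -0.004},
])

```text
t: 2.28
ee_pos: [567.4, -11.5, 79.7]
tool_rot: [[-0.79, 0.613, 0.002], [0.613, 0.79, -0.0], [-0.002, 0.001, -1.0]]
wrist_force: [-0.4, 2.0, 0.1]
finger_gap: 0.586
```

```bash
python3 mv.py 566.9 -9.2 77 142.7
```

```text
t 2.28 ee [567.4 -11.5  79.7] psi 142.18 gap 50.1 F [-0.4  2.   0.1] q [ -4.  -2. 106.  -0.  76. -56.]
shift [0.073 0.063 0.108] rot [ 0.001  0.002 -0.009]
```

jog_arm([
  {"jaw": 50,"x": 0.07,"y": 0.06,"z": 0.09,"rx": 0,"ry": 0,"rz": -0.009},
  {"jaw": 12,"x": 0.07,"y": 0.06,"z": 0.09,"rx": 0,"ry": 0,"rz": -0.009},
  {"jaw": 12,"x": 0.07,"y": 0.06,"z": 0.09,"rx": 0,"ry": 0,"rz": -0.009},
  {"jaw": 12,"x": 0.07,"y": 0.06,"z": 0.09,"rx": 0,"ry": 0,"rz": -0.009},
  {"jaw": 12,"x": 0.07,"y": 0.06,"z": 0.09,"rx": 0,"ry": 0,"rz": -0.009},
  {"jaw": 12,"x": 0.07,"y": 0.06,"z": 0.09,"rx": 0,"ry": 0,"rz": -0.009},
  {"jaw": 12,"x": 0.07,"y": 0.06,"z": 0.09,"rx": 0,"ry": 0,"rz": -0.009},
], squeeze=30)

```text
t: 2.87
ee_pos: [566.3, -8.9, 76.6]
tool_rot: [[-0.796, 0.605, 0.0], [0.605, 0.796, -0.0], [-0.001, 0.0, -1.0]]
wrist_force: [-3.8, -1.2, 6.0]
finger_gap: 0.161
```

```bash
python3 mv.py 566.9 -9.2 77 72
```

```text
t 2.87 ee [566.3  -8.9  76.6] psi 142.77 gap 13.8 F [-3.8 -1.2  6. ] q [ -3.  -2. 106.  -0.  76. -56.]
shift [-0.025  0.004 -0.015] rot [0.000e+00 1.000e-03 1.235e+00]
```

jog_arm([
  {"jaw": 12,"x": 0,"y": 0,"z": 0,"rx": 0,"ry": 0,"rz": 0.05},
  {"jaw": 12,"x": 0,"y": 0,"z": 0,"rx": 0,"ry": 0,"rz": 0.13},
  {"jaw": 12,"x": 0,"y": 0,"z": 0,"rx": 0,"ry": 0,"rz": 0.21},
  {"jaw": 12,"x": 0,"y": 0,"z": 0,"rx": 0,"ry": 0,"rz": 0.3},
  {"jaw": 12,"x": 0,"y": 0,"z": 0,"rx": 0,"ry": 0,"rz": 0.39},
  {"jaw": 12,"x": 0,"y": 0,"z": 0,"rx": 0,"ry": 0,"rz": 0.48},
  {"jaw": 12,"x": 0,"y": 0,"z": 0,"rx": 0,"ry": 0,"rz": 0.57},
  {"jaw": 12,"x": 0,"y": 0,"z": 0,"rx": 0,"ry": 0,"rz": 0.64},
])

```text
t: 3.53
ee_pos: [566.4, -8.8, 76.6]
tool_rot: [[-0.273, 0.962, 0.001], [0.962, 0.273, -0.0], [-0.0, 0.001, -1.0]]
wrist_force: [-2.5, -0.9, 5.9]
finger_gap: 0.156
```

```bash
python3 mv.py 566.9 -9.2 77 72
```

```text
t 3.53 ee [566.4  -8.8  76.6] psi 105.83 gap 13.3 F [-2.5 -0.9  5.9] q [ -3.  -2. 106.  -0.  76. -19.]
shift [-0.019  0.014 -0.016] rot [0.001 0.    0.59 ]
```

jog_arm([
  {"jaw": 12,"x": 0,"y": 0,"z": 0,"rx": 0,"ry": 0,"rz": 0.08},
  {"jaw": 12,"x": 0,"y": 0,"z": 0,"rx": 0,"ry": 0,"rz": 0.17},
  {"jaw": 12,"x": 0,"y": 0,"z": 0,"rx": 0,"ry": 0,"rz": 0.26},
  {"jaw": 12,"x": 0,"y": 0,"z": 0,"rx": 0,"ry": 0,"rz": 0.35},
  {"jaw": 12,"x": 0,"y": 0,"z": 0,"rx": 0,"ry": 0,"rz": 0.44},
  {"jaw": 12,"x": 0,"y": 0,"z": 0,"rx": 0,"ry": 0,"rz": 0.53},
  {"jaw": 12,"x": 0,"y": 0,"z": 0,"rx": 0,"ry": 0,"rz": 0.59},
  {"jaw": 12,"x": 0,"y": 0,"z": 0,"rx": 0,"ry": 0,"rz": 0.59},
])

```text
t: 4.2
ee_pos: [566.6, -8.8, 76.6]
tool_rot: [[0.307, 0.952, 0.001], [0.952, -0.307, -0.0], [0.0, 0.001, -1.0]]
wrist_force: [-2.1, -1.4, 6.4]
finger_gap: 0.158
```

jog_arm([
  {"jaw": 12,"x": 0,"y": 0,"z": 0,"rx": 0,"ry": 0,"rz": 0},
  {"jaw": 40,"x": 0,"y": 0,"z": 0,"rx": 0,"ry": 0,"rz": 0},
  {"jaw": 40,"x": 0,"y": 0,"z": 0,"rx": 0,"ry": 0,"rz": 0},
  {"jaw": 40,"x": 0,"y": 0,"z": 0,"rx": 0,"ry": 0,"rz": 0},
  {"jaw": 40,"x": 0,"y": 0,"z": 0,"rx": 0,"ry": 0,"rz": 0},
])

```text
t: 4.62
ee_pos: [566.1, -8.7, 75.7]
tool_rot: [[0.304, 0.953, -0.0], [0.953, -0.304, 0.0], [-0.0, -0.0, -1.0]]
wrist_force: [1.1, 0.6, -0.3]
finger_gap: 0.468
```

```bash
python3 mv.py 566.9 -9.2 210 72
```

```text
t 4.62 ee [566.1  -8.7  75.7] psi 72.32 gap 40.0 F [ 1.1  0.6 -0.3] q [ -3.  -2. 106.   0.  76.  14.]
shift [-0.011  0.034 -5.373] rot [-0.     0.     0.006]
```

jog_arm([
  {"jaw": 40,"x": 0,"y": 0,"z": -1,"rx": 0,"ry": 0,"rz": 0},
  {"jaw": 40,"x": 0,"y": 0,"z": -2.5,"rx": 0,"ry": 0,"rz": 0},
  {"jaw": 60,"x": 0,"y": 0,"z": -4,"rx": 0,"ry": 0,"rz": 0},
  {"jaw": 60,"x": 0,"y": 0,"z": -5.4,"rx": 0,"ry": 0,"rz": 0},
  {"jaw": 60,"x": 0,"y": 0,"z": -5.4,"rx": 0,"ry": 0,"rz": 0},
  {"jaw": 60,"x": 0,"y": 0,"z": -5.4,"rx": 0,"ry": 0,"rz": 0},
])

```text
t: 5.12
ee_pos: [566.9, -8.8, 213.0]
tool_rot: [[0.304, 0.953, 0.004], [0.953, -0.304, -0.0], [0.001, 0.004, -1.0]]
wrist_force: [0.2, -0.0, -1.0]
finger_gap: 0.698
```

```bash
python3 mv.py 509.8 315.4 210 72; python3 -c "
from h import *
import pickle
st=robot.state();s=save('wrist','pics/w2.png');pickle.dump((st,s),open('w2.pkl','wb'))
s=save('top','pics/top2.png');pickle.dump(s,open('top2.pkl','wb'))"
```

```text
t 5.12 ee [566.9  -8.8 213. ] psi 72.31 gap 59.6 F [ 0.2 -0.  -1. ] q [-3. -7. 98.  0. 89. 14.]
shift [11.659 -6.117  0.107] rot [ 0.004 -0.001  0.005]
```

View pics/w2.png

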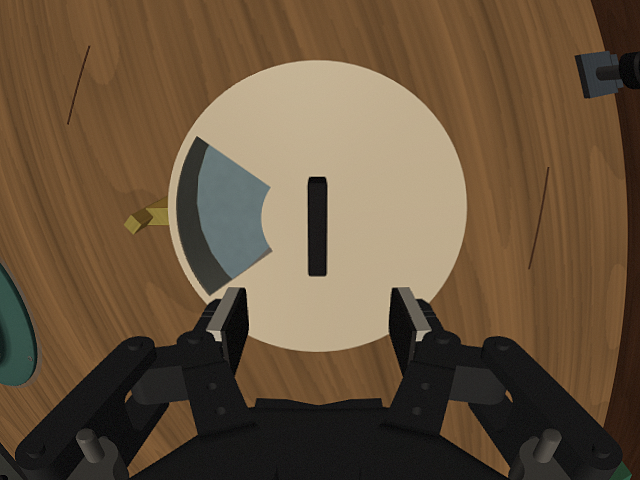

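Opening corners (198,138), (270,186), (271,249), (211,294); post at (136,222); no divider shows in the opening. Checking the angle, and the block pose from the top view.

Run:
```python
from wr import *
import pickle
st,s=pickle.load(open('w2.pkl','rb'));c=np.array([566.9,-9.2])
for n,u,v,z in [('o1',198,138,70),('o2',270,187,70),('o3',271,250,70),('o4',211,294,70),('post',135,225,88),('post root',164,214,64)]:
    p=wz(st,s,u,v,z)[:2];d=p-c;print(n,p.round(1),np.linalg.norm(d).round(1),np.degrees(np.arctan2(d[1],d[0])).round(1))
```

```text
o1 [498.6  82.8] 114.6 126.6
o2 [540.3  27.2] 45.1 126.2
o3 [523.7 -21.8] 45.0 -163.7
o4 [458.7 -44.2] 113.7 -162.1
post [427.3  36.9] 147.0 161.7
post root [444.2  34.6] 130.2 160.3
```

jog_arm([
  {"jaw": 60,"x": 10,"y": -6.1,"z": 0.0,"rx": 0,"ry": 0,"rz": 0},
  {"jaw": 60,"x": 10,"y": -6.1,"z": 0.0,"rx": 0,"ry": 0,"rz": 0},
  {"jaw": 60,"x": 10,"y": -6.1,"z": 0.0,"rx": 0,"ry": 0,"rz": 0},
  {"jaw": 60,"x": 10,"y": -6.1,"z": 0.0,"rx": 0,"ry": 0,"rz": 0},
  {"jaw": 60,"x": 10,"y": -6.1,"z": 0.0,"rx": 0,"ry": 0,"rz": 0},
  {"jaw": 60,"x": 10,"y": -6.1,"z": 0.0,"rx": 0,"ry": 0,"rz": 0},
  {"jaw": 60,"x": 10,"y": -6.1,"z": 0.0,"rx": 0,"ry": 0,"rz": 0},
  {"jaw": 60,"x": 10,"y": -6.1,"z": 0.0,"rx": 0,"ry": 0,"rz": 0},
])

```text
t: 5.88
ee_pos: [494.5, 280.9, 208.8]
tool_rot: [[0.3, 0.954, -0.003], [0.954, -0.3, 0.0], [-0.001, -0.003, -1.0]]
wrist_force: [0.2, -0.8, 0.1]
finger_gap: 0.702
```

jog_arm([
  {"jaw": 60,"x": 0,"y": 0,"z": 0.0,"rx": 0,"ry": 0,"rz": 0},
  {"jaw": 60,"x": 0,"y": 0,"z": 0.0,"rx": 0,"ry": 0,"rz": 0},
])

```text
t: 6.05
ee_pos: [496.6, 275.6, 209.4]
tool_rot: [[0.303, 0.953, -0.002], [0.953, -0.303, -0.001], [-0.002, -0.001, -1.0]]
wrist_force: [-0.5, 0.2, -0.5]
finger_gap: 0.705
```

```bash
python3 mv.py 509.8 315.4 210 72; python3 -c "
from h import *
import pickle
st=robot.state();s=save('wrist','pics/w3.png');pickle.dump((st,s),open('w3.pkl','wb'))"
```

```text
t 6.05 ee [496.6 275.6 209.4] psi 72.34 gap 60.2 F [-0.5  0.2 -0.5] q [26. -6. 98. -0. 89. 44.]
shift [ 1.679  0.02  -0.027] rot [-0.001  0.002  0.006]
```

View pics/w3.png

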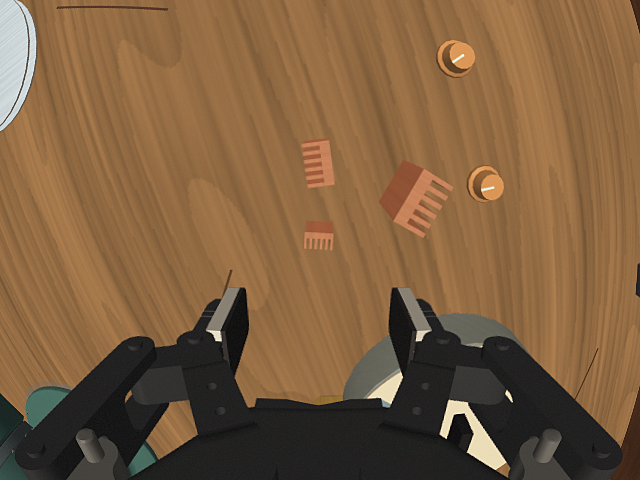

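The three blocks: middle at (318,163) with top corners about (302,142), (329,139), (335,184), (308,188); big at (416,198); small at (319,236). Measuring.

```bash
cat > blk.py <<'E'
from wr import *
import pickle,sys
def blk(fn,box,z=56,show=True):
    st,s=pickle.load(open(fn,'rb'));x0,y0,x1,y1=box
    f=cv2.cvtColor(s['frame'],cv2.COLOR_RGB2HSV)[y0:y1,x0:x1]
    m=cv2.inRange(f,(7,100,165),(13,170,255))
    m=cv2.morphologyEx(m,cv2.MORPH_CLOSE,np.ones((7,7)))
    n,l,a,c=cv2.connectedComponentsWithStats(m);k=1+np.argmax(a[1:,4]);ys,xs=np.where(l==k)
    r=cv2.minAreaRect(np.c_[xs,ys].astype(np.float32)+[x0,y0]) if 0 else cv2.minAreaRect((np.c_[xs,ys]+[x0,y0]).astype(np.float32))
    P=np.array([wz(st,s,x+x0,y+y0,z)[:2] for x,y in zip(xs,ys)])
    R=cv2.minAreaRect(P.astype(np.float32));b=cv2.boxPoints(R)
    e=max([(b[1]-b[0]),(b[2]-b[1])],key=np.linalg.norm)
    print(fn,'pix',r,'world z',z,np.round(R[0],1),np.round(R[1],1),'long dir',np.degrees(np.arctan2(e[1],e[0])).round(1)%180)
    return wray(st,s,*r[0])
if __name__=='__main__':
    for b in [(285,125,350,200),(295,205,345,260),(370,150,460,245)]: blk('w3.pkl',b)
E
python3 blk.py
python3 - <<'E'
import pickle,cv2
st,s=pickle.load(open('w3.pkl','rb'));c=cv2.resize(s['frame'][120:260,280:460],None,fx=4,fy=4,interpolation=cv2.INTER_CUBIC);cv2.imwrite('pics/w3z.png',cv2.cvtColor(c,cv2.COLOR_RGB2BGR))
E
```

```text
w3.pkl pix ((317.58892822265625, 163.69371032714844), (45.168758392333984, 28.408506393432617), 82.69424438476562) world z 56 [509.6 316.1] [36.3 22.4] long dir 79.9
w3.pkl pix ((318.5, 240.5), (29.0, 17.0), 0.0) world z 56 [490.8 255.1] [14.9 24. ] long dir 161.7
w3.pkl pix ((423.1562194824219, 203.27410888671875), (35.141456604003906, 60.8909797668457), 30.5792236328125) world z 56 [583.8 259.4] [50.7 31.2] long dir 43.9
```

View pics/w3z.png

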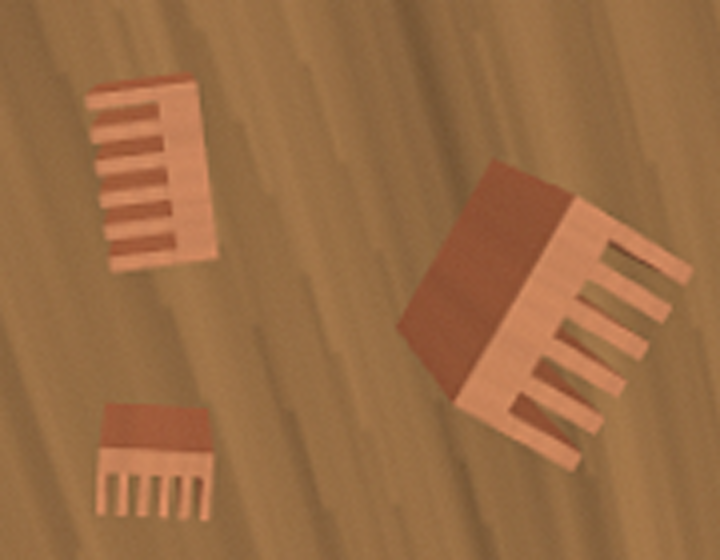

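```bash
python3 mv.py 509.6 316.1 130 79.9
```

```text
t 6.1 ee [496.9 275.  209.8] psi 72.28 gap 59.5 F [-0.6 -0.3  0.4] q [26. -6. 98. -0. 89. 44.]
shift [ 1.724 -0.014  3.188] rot [-0.001  0.001 -0.133]
```

jog_arm([
  {"jaw": 42,"x": 1.0,"y": 0,"z": 1,"rx": 0,"ry": 0,"rz": -0.1},
  {"jaw": 42,"x": 1.72,"y": 0,"z": 2.2,"rx": 0,"ry": 0,"rz": -0.133},
  {"jaw": 42,"x": 1.72,"y": 0,"z": 3.2,"rx": 0,"ry": 0,"rz": -0.133},
  {"jaw": 42,"x": 1.72,"y": 0,"z": 3.2,"rx": 0,"ry": 0,"rz": -0.133},
  {"jaw": 42,"x": 1.72,"y": 0,"z": 3.2,"rx": 0,"ry": 0,"rz": -0.133},
  {"jaw": 42,"x": 1.72,"y": 0,"z": 3.2,"rx": 0,"ry": 0,"rz": -0.133},
])

```text
t: 6.6
ee_pos: [510.8, 315.9, 132.5]
tool_rot: [[0.177, 0.984, 0.001], [0.984, -0.177, 0.001], [0.001, 0.001, -1.0]]
wrist_force: [1.0, -0.4, 0.6]
finger_gap: 0.489
```

```bash
python3 mv.py 509.6 316.1 25 79.9; python3 -c "
from h import *
import pickle
st=robot.state();s=save('wrist','pics/w4.png');pickle.dump((st,s),open('w4.pkl','wb'))"
```

```text
t 6.6 ee [510.8 315.9 132.5] psi 79.82 gap 41.8 F [ 1.  -0.4  0.6] q [29. -0. 99. -0. 81. 39.]
shift [-0.005 -0.053  4.3  ] rot [ 0.001 -0.001 -0.001]
```

View pics/w4.png

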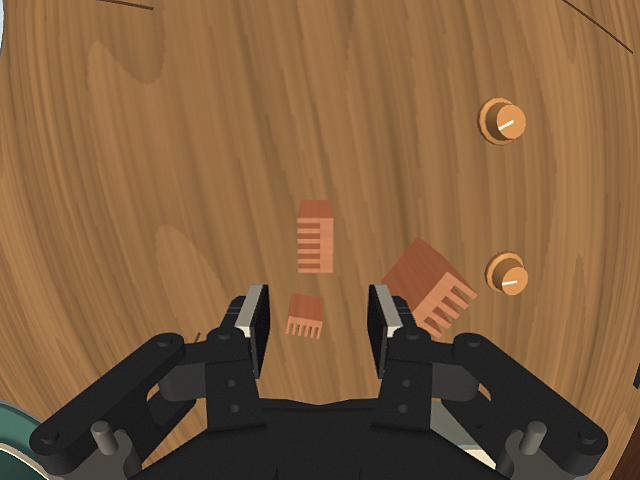

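The block's top spans (298,218)–(333,272), square with the tool and centred between the fingers. Checking height by triangulation.

Run:
```python
from wr import *
from blk import blk
a=blk('w3.pkl',(285,125,350,200));b=blk('w4.pkl',(285,190,345,285))
import pickle
st,s=pickle.load(open('w4.pkl','rb'))
print('hand: ',wtri(a,wray(st,s,315.3,245)))
print(wtri(a,b))
for p in [(298,218),(332,218),(333,272),(299,272)]: print(wz(st,s,*p,56).round(1))
```

```text
w3.pkl pix ((317.58892822265625, 163.69371032714844), (45.168758392333984, 28.408506393432617), 82.69424438476562) world z 56 [509.6 316.1] [36.3 22.4] long dir 79.9
w4.pkl pix ((315.0, 236.0), (72.0, 36.0), 90.0) world z 56 [510.6 321.9] [46.4 22.4] long dir 79.9
hand:  (array([509.59996445, 315.96082665,  53.29091048]), np.float64(0.32339861668636843))
(array([508.62891303, 313.05753737,  24.15574985]), np.float64(0.41071868305826675))
[502.7 335.6  56. ]
[523. 332.  56.]
[517.8 297.1  56. ]
[496.5 300.9  56. ]
```

jog_arm([
  {"jaw": 42,"x": 0,"y": -0.04,"z": 1.3,"rx": 0,"ry": 0,"rz": 0},
  {"jaw": 42,"x": 0,"y": -0.04,"z": 2.5,"rx": 0,"ry": 0,"rz": 0},
  {"jaw": 42,"x": 0,"y": -0.04,"z": 3.4,"rx": 0,"ry": 0,"rz": 0},
  {"jaw": 42,"x": 0,"y": -0.04,"z": 4.0,"rx": 0,"ry": 0,"rz": 0},
  {"jaw": 42,"x": 0,"y": -0.04,"z": 4.25,"rx": 0,"ry": 0,"rz": 0},
  {"jaw": 42,"x": 0,"y": -0.04,"z": 4.25,"rx": 0,"ry": 0,"rz": 0},
  {"jaw": 42,"x": 0,"y": -0.04,"z": 4.25,"rx": 0,"ry": 0,"rz": 0},
])

```text
t: 7.23
ee_pos: [509.8, 317.1, 26.3]
tool_rot: [[0.175, 0.984, 0.002], [0.984, -0.175, 0.001], [0.001, 0.002, -1.0]]
wrist_force: [-0.9, 0.0, 0.4]
finger_gap: 0.492
```

```bash
python3 mv.py 509.7 316.2 25 79.9
```

```text
t 7.23 ee [509.8 317.1  26.3] psi 79.89 gap 42.1 F [-0.9  0.   0.4] q [ 29.   5. 104.  -0.  71.  40.]
shift [-0.036  0.001  0.054] rot [ 0.002 -0.001 -0.   ]
```

jog_arm([
  {"jaw": 18,"x": -0.02,"y": 0,"z": 0.03,"rx": 0,"ry": 0,"rz": 0},
  {"jaw": 18,"x": -0.02,"y": 0,"z": 0.03,"rx": 0,"ry": 0,"rz": 0},
  {"jaw": 18,"x": -0.02,"y": 0,"z": 0.03,"rx": 0,"ry": 0,"rz": 0},
  {"jaw": 18,"x": -0.02,"y": 0,"z": 0.03,"rx": 0,"ry": 0,"rz": 0},
  {"jaw": 18,"x": -0.02,"y": 0,"z": 0.03,"rx": 0,"ry": 0,"rz": 0},
  {"jaw": 18,"x": -0.02,"y": 0,"z": 0.03,"rx": 0,"ry": 0,"rz": 0},
], squeeze=40)

```text
t: 7.73
ee_pos: [509.7, 316.7, 25.5]
tool_rot: [[0.175, 0.985, 0.002], [0.985, -0.175, 0.001], [0.001, 0.002, -1.0]]
wrist_force: [-1.2, -2.1, 7.2]
finger_gap: 0.256
```

```bash
python3 mv.py 509.7 316.2 180 79.9
```

```text
t 7.73 ee [509.7 316.7  25.5] psi 79.92 gap 21.9 F [-1.2 -2.1  7.2] q [ 29.   5. 104.  -0.  71.  40.]
shift [-0.014  0.015 -6.179] rot [ 0.002 -0.001  0.   ]
```

jog_arm([
  {"jaw": 18,"x": 0,"y": 0,"z": -0.4,"rx": 0,"ry": 0,"rz": 0},
  {"jaw": 18,"x": 0,"y": 0,"z": -1.2,"rx": 0,"ry": 0,"rz": 0},
  {"jaw": 18,"x": 0,"y": 0,"z": -2.2,"rx": 0,"ry": 0,"rz": 0},
  {"jaw": 18,"x": 0,"y": 0,"z": -3.2,"rx": 0,"ry": 0,"rz": 0},
  {"jaw": 18,"x": 0,"y": 0,"z": -4.2,"rx": 0,"ry": 0,"rz": 0},
  {"jaw": 18,"x": 0,"y": 0,"z": -5.0,"rx": 0,"ry": 0,"rz": 0},
  {"jaw": 18,"x": 0,"y": 0,"z": -5.5,"rx": 0,"ry": 0,"rz": 0},
  {"jaw": 18,"x": 0,"y": 0,"z": -5.5,"rx": 0,"ry": 0,"rz": 0},
])

```text
t: 8.4
ee_pos: [509.8, 316.9, 164.8]
tool_rot: [[0.175, 0.985, 0.004], [0.985, -0.175, 0.002], [0.003, 0.003, -1.0]]
wrist_force: [-0.4, 0.1, -2.1]
finger_gap: 0.25
```

```bash
python3 mv.py 490.9 15.3 165 162; python3 -c "
from h import *
import pickle
st=robot.state();s=save('wrist','pics/w5.png');pickle.dump((st,s),open('w5.pkl','wb'))"
```

```text
t 8.4 ee [509.8 316.9 164.8] psi 79.92 gap 21.3 F [-0.4  0.1 -2.1] q [29. -1. 97.  0. 84. 40.]
shift [-12.009   1.37   -0.035] rot [ 0.005  0.    -1.433]
```

View pics/w5.png

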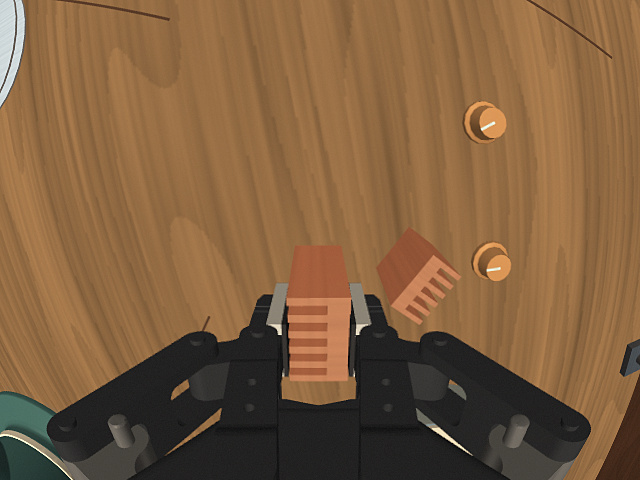

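The block (288–350, 246–380) is held square between the pads; the other things are where they were.

jog_arm([
  {"jaw": 18,"x": -0.8,"y": 0.1,"z": 0,"rx": 0,"ry": 0,"rz": -0.1},
  {"jaw": 18,"x": -2.0,"y": 0.2,"z": 0,"rx": 0,"ry": 0,"rz": -0.2},
  {"jaw": 18,"x": -3.3,"y": 0.3,"z": 0,"rx": 0,"ry": 0,"rz": -0.3},
  {"jaw": 18,"x": -4.6,"y": 0.5,"z": 0,"rx": 0,"ry": 0,"rz": -0.4},
  {"jaw": 18,"x": -5.9,"y": 0.6,"z": 0,"rx": 0,"ry": 0,"rz": -0.5},
  {"jaw": 18,"x": -7.2,"y": 0.8,"z": 0,"rx": 0,"ry": 0,"rz": -0.6},
  {"jaw": 18,"x": -8.5,"y": 0.9,"z": 0,"rx": 0,"ry": 0,"rz": -0.7},
  {"jaw": 18,"x": -9.5,"y": 1.1,"z": 0,"rx": 0,"ry": 0,"rz": -0.8},
])

```text
t: 9.12
ee_pos: [493.2, 75.8, 159.5]
tool_rot: [[-0.588, 0.809, -0.002], [0.809, 0.588, -0.0], [0.001, -0.002, -1.0]]
wrist_force: [0.5, -0.0, -3.1]
finger_gap: 0.254
```

```bash
python3 mv.py 490.9 15.3 165 162
```

```text
t 9.12 ee [493.2  75.8 159.5] psi 126.02 gap 21.7 F [ 0.5 -0.  -3.1] q [  6. -14. 109.  -0.  85. -30.]
shift [-1.903 -1.497 -0.217] rot [-0.002 -0.002 -0.628]
```

jog_arm([
  {"jaw": 18,"x": -0.8,"y": -0.6,"z": -0.1,"rx": 0,"ry": 0,"rz": -0.1},
  {"jaw": 18,"x": -1.5,"y": -1.1,"z": -0.2,"rx": 0,"ry": 0,"rz": -0.2},
  {"jaw": 18,"x": -1.9,"y": -1.5,"z": -0.2,"rx": 0,"ry": 0,"rz": -0.31},
  {"jaw": 18,"x": -1.9,"y": -1.5,"z": -0.2,"rx": 0,"ry": 0,"rz": -0.42},
  {"jaw": 18,"x": -1.9,"y": -1.5,"z": -0.2,"rx": 0,"ry": 0,"rz": -0.53},
  {"jaw": 18,"x": -1.9,"y": -1.5,"z": -0.2,"rx": 0,"ry": 0,"rz": -0.628},
  {"jaw": 18,"x": -1.9,"y": -1.5,"z": -0.2,"rx": 0,"ry": 0,"rz": -0.628},
  {"jaw": 18,"x": -1.9,"y": -1.5,"z": -0.2,"rx": 0,"ry": 0,"rz": -0.628},
])

```text
t: 9.78
ee_pos: [491.3, 17.3, 165.0]
tool_rot: [[-0.949, 0.316, -0.002], [0.316, 0.949, 0.0], [0.002, -0.001, -1.0]]
wrist_force: [0.1, 0.5, -2.8]
finger_gap: 0.248
```

```bash
python3 mv.py 490.9 15.3 115 162; python3 -c "
from h import *
import pickle
st=robot.state();s=save('wrist','pics/w6.png');pickle.dump((st,s),open('w6.pkl','wb'))"
```

```text
t 9.78 ee [491.3  17.3 165. ] psi 161.55 gap 21.2 F [ 0.1  0.5 -2.8] q [ -1. -15. 109.   0.  86. -73.]
shift [-0.013 -0.082  2.   ] rot [-0.001 -0.002 -0.008]
```

View pics/w6.png

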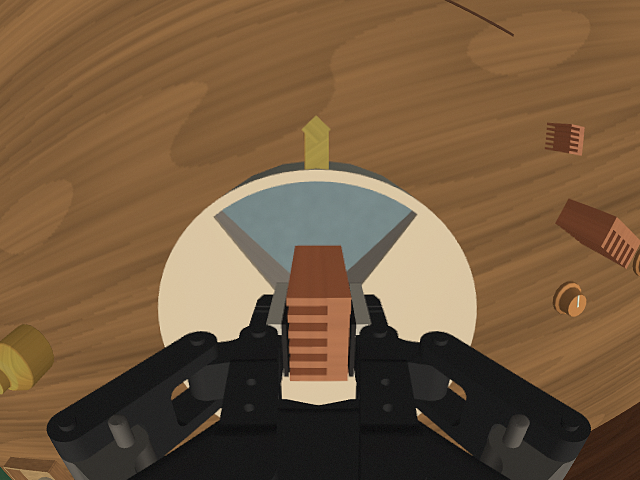

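Opening is symmetric about the pointer at (316,140) and the block is over its middle line. Lowering.

jog_arm([
  {"jaw": 18,"x": -0.01,"y": -0.07,"z": 0.6,"rx": 0,"ry": 0,"rz": -0.008},
  {"jaw": 18,"x": -0.01,"y": -0.07,"z": 1.3,"rx": 0,"ry": 0,"rz": -0.008},
  {"jaw": 18,"x": -0.01,"y": -0.07,"z": 2.0,"rx": 0,"ry": 0,"rz": -0.008},
  {"jaw": 18,"x": -0.01,"y": -0.07,"z": 2.7,"rx": 0,"ry": 0,"rz": -0.008},
  {"jaw": 18,"x": -0.01,"y": -0.07,"z": 3.4,"rx": 0,"ry": 0,"rz": -0.008},
  {"jaw": 18,"x": -0.01,"y": -0.07,"z": 4.0,"rx": 0,"ry": 0,"rz": -0.008},
  {"jaw": 18,"x": -0.01,"y": -0.07,"z": 4.3,"rx": 0,"ry": 0,"rz": -0.008},
  {"jaw": 18,"x": -0.01,"y": -0.07,"z": 4.3,"rx": 0,"ry": 0,"rz": -0.008},
])

```text
t: 10.5
ee_pos: [490.5, 15.7, 56.9]
tool_rot: [[-0.952, 0.308, -0.003], [0.308, 0.952, 0.0], [0.003, -0.001, -1.0]]
wrist_force: [-1.2, 0.7, -1.7]
finger_gap: 0.255
```

```bash
python3 mv.py 490.9 15.3 31.5 162; python3 -c "
from h import *
import pickle
st=robot.state();s=save('wrist','pics/w7.png');pickle.dump((st,s),open('w7.pkl','wb'))"
```

```text
t 10.5 ee [490.5  15.7  56.9] psi 162.09 gap 21.7 F [-1.2  0.7 -1.7] q [ -1. -11. 116.  -0.  75. -73.]
shift [-0.024 -0.008  1.016] rot [-0.001 -0.003  0.002]
```

View pics/w7.png

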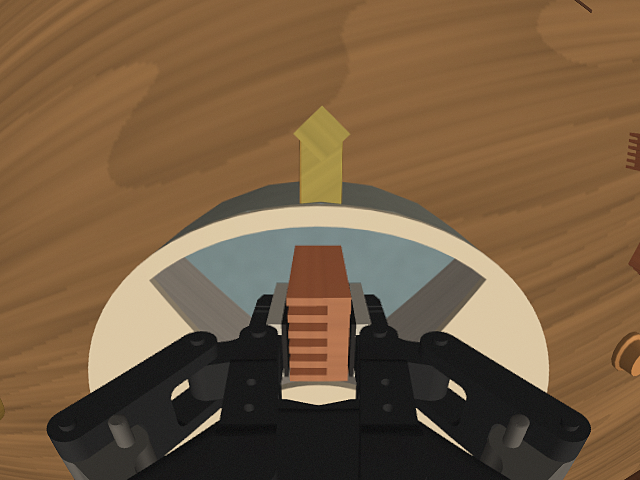

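Block is inside the opening with clear room both sides. Continue slowly.

jog_arm([
  {"jaw": 18,"x": -0.02,"y": 0,"z": 0.25,"rx": 0,"ry": 0,"rz": 0},
  {"jaw": 18,"x": -0.02,"y": 0,"z": 0.5,"rx": 0,"ry": 0,"rz": 0},
  {"jaw": 18,"x": -0.02,"y": 0,"z": 0.7,"rx": 0,"ry": 0,"rz": 0},
  {"jaw": 18,"x": -0.02,"y": 0,"z": 0.8,"rx": 0,"ry": 0,"rz": 0},
  {"jaw": 18,"x": -0.02,"y": 0,"z": 0.88,"rx": 0,"ry": 0,"rz": 0},
  {"jaw": 18,"x": -0.02,"y": 0,"z": 0.88,"rx": 0,"ry": 0,"rz": 0},
])

```text
t: 11.05
ee_pos: [491.8, 15.4, 36.4]
tool_rot: [[-0.952, 0.306, -0.001], [0.306, 0.952, 0.0], [0.0, -0.0, -1.0]]
wrist_force: [-0.2, -0.6, -3.3]
finger_gap: 0.247
```

```bash
python3 mv.py 490.9 15.3 31.5 162
```

```text
t 11.05 ee [491.8  15.4  36.4] psi 162.19 gap 21.1 F [-0.2 -0.6 -3.3] q [ -1.  -9. 117.   0.  72. -73.]
shift [ 0.032 -0.015  0.197] rot [-0.    -0.     0.003]
```

jog_arm([
  {"jaw": 18,"x": 0,"y": 0,"z": 0.06,"rx": 0,"ry": 0,"rz": 0},
  {"jaw": 18,"x": 0,"y": 0,"z": 0.12,"rx": 0,"ry": 0,"rz": 0},
  {"jaw": 18,"x": 0,"y": 0,"z": 0.12,"rx": 0,"ry": 0,"rz": 0},
])

```text
t: 11.3
ee_pos: [491.9, 15.4, 33.7]
tool_rot: [[-0.952, 0.306, -0.0], [0.306, 0.952, 0.0], [0.0, 0.0, -1.0]]
wrist_force: [0.3, -0.8, -2.4]
finger_gap: 0.251
```

jog_arm([
  {"jaw": 18,"x": 0,"y": 0,"z": 0.04,"rx": 0,"ry": 0,"rz": 0},
  {"jaw": 18,"x": 0,"y": 0,"z": 0.04,"rx": 0,"ry": 0,"rz": 0},
])

```text
t: 11.47
ee_pos: [491.9, 15.5, 32.7]
tool_rot: [[-0.952, 0.306, -0.0], [0.306, 0.952, 0.0], [0.0, 0.0, -1.0]]
wrist_force: [0.5, 0.8, -2.7]
finger_gap: 0.245
```

jog_arm([
  {"jaw": 18,"x": 0,"y": 0,"z": 0.04,"rx": 0,"ry": 0,"rz": 0},
  {"jaw": 18,"x": 0,"y": 0,"z": 0.04,"rx": 0,"ry": 0,"rz": 0},
])

```text
t: 11.63
ee_pos: [491.9, 15.4, 31.7]
tool_rot: [[-0.952, 0.306, -0.0], [0.306, 0.952, -0.0], [0.0, -0.0, -1.0]]
wrist_force: [-0.2, 0.7, -2.3]
finger_gap: 0.251
```

jog_arm([
  {"jaw": 18,"x": 0,"y": 0,"z": 0.03,"rx": 0,"ry": 0,"rz": 0},
  {"jaw": 18,"x": 0,"y": 0,"z": 0.03,"rx": 0,"ry": 0,"rz": 0},
])

```text
t: 11.8
ee_pos: [492.0, 15.4, 31.5]
tool_rot: [[-0.952, 0.306, 0.0], [0.306, 0.952, -0.0], [-0.0, -0.0, -1.0]]
wrist_force: [-3.8, -0.4, 4.3]
finger_gap: 0.248
```

Touchdown at TCP z 31.5, force changed from −2.5 to +4.3 N, matching a 6 mm floor. Release.

jog_arm([
  {"jaw": 26,"x": 0,"y": 0,"z": 0,"rx": 0,"ry": 0,"rz": 0},
  {"jaw": 30,"x": 0,"y": 0,"z": 0,"rx": 0,"ry": 0,"rz": 0},
  {"jaw": 38,"x": 0,"y": 0,"z": 0,"rx": 0,"ry": 0,"rz": 0},
  {"jaw": 38,"x": 0,"y": 0,"z": 0,"rx": 0,"ry": 0,"rz": 0},
  {"jaw": 38,"x": 0,"y": 0,"z": 0,"rx": 0,"ry": 0,"rz": 0},
])

```text
t: 12.22
ee_pos: [492.0, 15.4, 31.1]
tool_rot: [[-0.952, 0.306, 0.0], [0.306, 0.952, 0.0], [-0.0, 0.0, -1.0]]
wrist_force: [-0.5, 0.5, 0.2]
finger_gap: 0.444
```

```bash
python3 mv.py 491.9 15.4 150 162; python3 -c "
from h import *
save('wrist','pics/w8.png')"
```

```text
t 12.22 ee [492.   15.4  31.1] psi 162.19 gap 37.9 F [-0.5  0.5  0.2] q [ -1.  -9. 117.   0.  72. -73.]
shift [ 1.000e-03 -2.000e-03 -4.757e+00] rot [0.    0.    0.003]
```

View pics/w8.png

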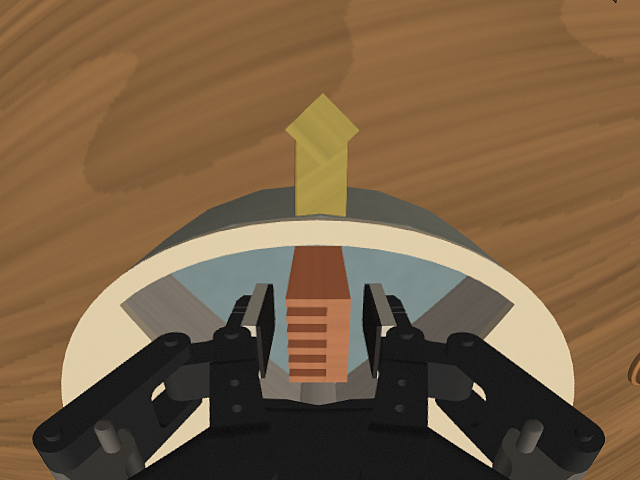

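Both pads are clear of the block (gap on each side at x≈280 and 355) and it stands. Rising straight up.

jog_arm([
  {"jaw": 38,"x": 0,"y": 0,"z": -0.3,"rx": 0,"ry": 0,"rz": 0},
  {"jaw": 38,"x": 0,"y": 0,"z": -1.0,"rx": 0,"ry": 0,"rz": 0},
  {"jaw": 38,"x": 0,"y": 0,"z": -2.0,"rx": 0,"ry": 0,"rz": 0},
  {"jaw": 38,"x": 0,"y": 0,"z": -3.2,"rx": 0,"ry": 0,"rz": 0},
  {"jaw": 38,"x": 0,"y": 0,"z": -4.6,"rx": 0,"ry": 0,"rz": 0},
  {"jaw": 38,"x": 0,"y": 0,"z": -6,"rx": 0,"ry": 0,"rz": 0},
  {"jaw": 38,"x": 0,"y": 0,"z": -7,"rx": 0,"ry": 0,"rz": 0},
  {"jaw": 38,"x": 0,"y": 0,"z": -7,"rx": 0,"ry": 0,"rz": 0},
])

```text
t: 12.93
ee_pos: [493.4, 15.4, 212.6]
tool_rot: [[-0.952, 0.306, 0.008], [0.306, 0.952, -0.0], [-0.007, 0.002, -1.0]]
wrist_force: [0.6, 0.8, 1.2]
finger_gap: 0.441
```

```bash
python3 -c "
from h import *
import pickle
st=robot.state();s=save('wrist','pics/w9.png');pickle.dump((st,s),open('w9.pkl','wb'));s=save('scene','pics/scene9.png');pickle.dump(s,open('scene9.pkl','wb'))"
```

```text
(no output)
```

View pics/w9.png

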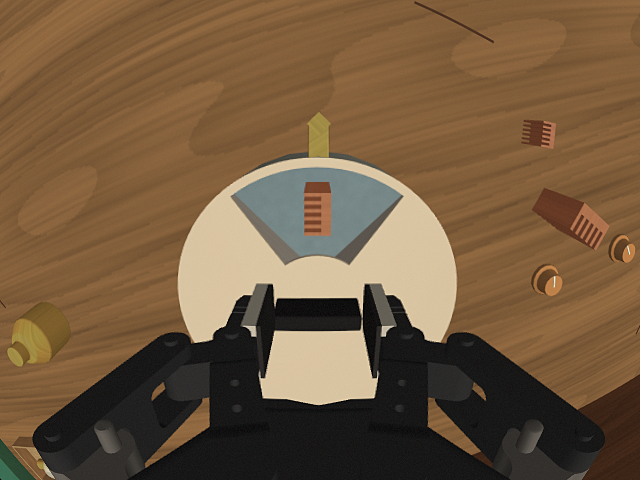

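View pics/scene9.png

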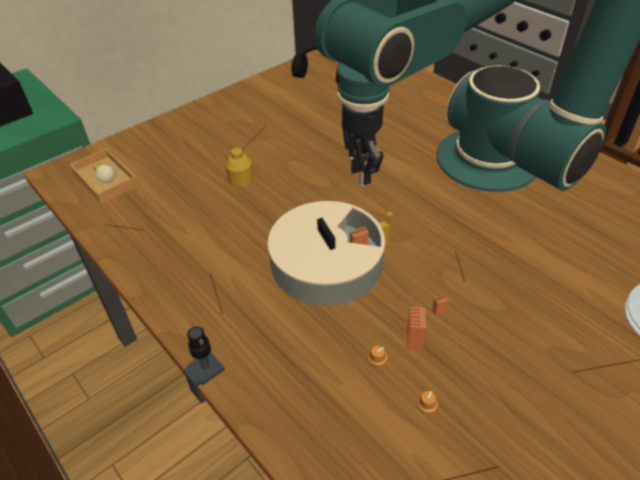

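The block stands mid-opening at (317,209), opening symmetric about the pointer (318,140); knobs and housing unchanged in the scene view. One numeric check, then hand in.

Run:
```python
from wr import *
from h import *
import pickle
st,s=pickle.load(open('w9.pkl','rb'));c=np.array([566.9,-9.2])
pol=lambda p:(np.linalg.norm(p[:2]-c).round(1),(np.degrees(np.arctan2(*(p[:2]-c)[::-1]))%360).round(1))
for n,u,v,z in [('oL',232,196,70),('oR',403,196,70),('post',318,121,88),('block top',317.5,215,62)]: print(n,pol(wz(st,s,u,v,z)))
a=pickle.load(open('scene0.pkl','rb'))['frame'];b=pickle.load(open('scene9.pkl','rb'))['frame']
for n,(x0,y0,x1,y1) in dict(housing=(222,145,256,188),kb=(366,342,392,366),ka=(415,387,442,413)).items():
    print(n,'mean diff',np.abs(a[y0:y1,x0:x1].astype(int)-b[y0:y1,x0:x1]).mean().round(2))
job_done()
```

```text
oL (np.float64(116.1), np.float64(197.3))
oR (np.float64(117.1), np.float64(126.4))
post (np.float64(152.4), np.float64(161.8))
block top (np.float64(77.2), np.float64(161.6))
housing mean diff 1.63
kb mean diff 1.65
ka mean diff 1.7
the job is handed in; nothing more can be done
```

I gripped the cover's bar handle and turned the cover about 71° clockwise onto the brass pointer. Then I picked up the middle-sized copper block across its thickness, lowered it through the opening until it touched the floor, released it and withdrew upwards. The job was handed in at about 13 s.

**Last checks:**
- **Cover:** the opening's middle is at 161.85° and the pointer at 161.8°, so they match to about 0.1° (0.12 rad, or 6.9°, allowed). No divider shows in the opening.
- **Block:** it stands upright at about 77 mm radius and 161.6°, about 3 mm from the pocket point. The wrist force changed from about −2.5 N to +4.3 N with the tool 6 mm higher than when I gripped the block on the bench, which agrees with the 6 mm floor.
- **Bystanders:** the housing and both knobs look unchanged in the scene view.
- **Robot:** it stood clear of everything, with the tool at about 213 mm height.

**Disagreements:** two-view triangulation put the block's top at about 53 mm, against 56 mm in the text. One automatic triangulation gave 24 mm because its mask also took in a side face, so I discarded it. The height of the compartment floor was confirmed by contact only, not from two views.

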